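Snap the proud cap home on a sample jar

TASK

One of the three sample jars in the white foam block still has its snap cap standing proud. Take the seating tool from its steel dish, set its hollow foot squarely over the button of that cap and press straight down until the cap snaps fully home and flush on the jar, feeling for the force so that the cap is neither cracked nor driven in crooked, and never push the cap with the fingers. Then stand the tool upright in its dish again, let go, and leave the other things on the bench alone.

Things in the scene. Friction and masses are not known exactly. Their poses are not given: they have to be found in the camera images.
- seater: The seating tool, 120 mm tall, 0.3 kg, upright in the dish. Origin at the centre of its foot's underside, z up. Aluminium foot 42 mm across, 18 mm high, with a round recess in its underside 22 mm across, 10 mm deep; thin shaft to 42 mm; collar 36 mm across to 48 mm; square grey handle 26 x 26 mm from 48 to 120 mm, faces square to its x and y axes. The foot's flat ring does the pressing.
- seater_grip (a point): Middle of the tool's handle, on its axis, 85 mm above the foot's underside: a good place to grip it from above, across two opposite faces, with 40 N or so.
- dish: The tool's round steel dish, fixed on the bench. Origin at the centre of its underside; inner floor 4 mm above that, rim 10 mm high, 72 mm across outside, 62 mm inside. The tool starts and must end standing on the inner floor with its foot inside the rim.
- jar_rim (a point): Centre of the top of the mouth of the jar with the proud cap, z up; on the jar's axis, 85 mm above its underside. It goes down with the jar when that sinks.
- jar: That amber glass jar, 54 mm across, neck 48 mm across, in a well of the foam block. Origin at the centre of its underside, z up. Pressed, it sinks straight down without tilting: first in soft foam (some 0.5 N, then about 0.12 N per mm) for 2 to 30 mm, which differs each time and cannot be seen, then on a firm pad (about 8 N per mm). It rises again when let go.
- cap: The loose white snap cap on that jar, 50 g. Origin at the centre of the underside of its flange, z up. Flange 47 mm across, 5 mm thick; below it a plug 15 mm long, in the jar's mouth. It starts with its origin about 8 mm above jar_rim, resting on a sprung bead in the neck, and is home when the origin is level with jar_rim. The tool pressing it with more than 25 N cracks it.
- cap_button (a point): Centre of the top of the cap's round button, 16 mm across, 5 mm above the flange, 10 mm above the cap's origin. The tool's recess fits over it. Pressed squarely on the flange the cap resists more and more, to 10 to 14 N over the first 5 mm, then snaps down the last 3 mm and stays. Pressed to one side or on the button it tips crooked; more than 10 degrees against the jar spoils it.
- block: The white polystyrene block, fixed, 120 x 300 x 85 mm, origin at the centre of its underside, long side along its y axis. Its three wells lie on its y axis at -95, 0 and +95 mm; which one holds the unsealed jar varies. The jars stand with their rims about 131 mm above the bench.
- sealed_a: A jar of the same kind in the block with its cap already home, nothing to do with it. Origin at the centre of its underside, rim 85 mm above, its cap's button up to 95 mm above.
- sealed_b: Another jar with its cap home, as sealed_a.
- spare_cap: A spare white cap lying upside down on the bench, 47 mm across, 20 mm high, loose. Origin at the centre of its underside. Leave alone.
- spatula: A spatula 160 mm long lying on the bench, loose. Origin near its middle on the bench. Leave alone.
- reagent: An amber reagent bottle with a white cap, 56 mm across, 130 mm tall, loose. Origin at the centre of its underside. Leave alone.
- tub: An open white tub, 90 mm across, 100 mm tall, loose. Origin at the centre of its underside. Leave alone.
- timer: A white bench timer, 60 x 75 x 22 mm, loose. Origin at the centre of its underside. Leave alone.
Not all that is in view belongs to the job. What is shaped like the dish but brown or green is not meant.

How it is judged:
By the outcome, as a careful person would: the job done as asked, in the order asked, and still so for the second after the job is handed in, with the robot touching nothing.
It also fails if it takes over 59 s, if anything falls off the work surface, if the arm or the gripper's body presses on something with over 40 N, if the wrist force passes 120 N, or if a joint passes its speed limit or range.

ROBOT

A 6-joint arm with a two-finger parallel gripper is mounted at the origin on the work surface. World frame = base frame: x ahead of the robot, y to its left, z up, the work surface at z = 0. Lengths are in m, angles in degrees, forces in N, time in s.
With the tool pointing down it reaches from about 0.4 to 0.825 m from the base axis. Payload 7 kg.
Tool frame: the origin (TCP) lies on the centre line of the jaws, within the pads' length; the fingertips stand 22 mm ahead of it and the grasp point (between the pads) lies 3 mm ahead of it; z points along the fingers, y is the line along which they close (so a half turn about z gives the same grasp; the last joint's range is limited). The gripper opens to 88 mm and grips with 3 to 60 N. Pads are 19 mm wide; open, the fingers measure 130 mm over their backs; the gripper's body (78 mm by 193 mm) begins 47 mm behind the grasp point.
Start: joints at [-46.862, 20.546, 0.682, 0, -70.136, -16.507], TCP at [0.303, -0.603, 0.249] pointing down, gripper open.
Joint ranges: [-176.03, 176.03], [-82.01, 121.73], [-58.28, 71.71], [-173.87, 95.51], [-174.79, -0.11], [-173.66, 173.66]. Speed limits (degrees/s): [136.94, 136.94, 172.46, 180, 180, 180].

INTERFACE

Orientations are given as [roll, pitch, yaw] about the fixed x, y, z axes, in that order (R = Rz(yaw) Ry(pitch) Rx(roll)).
In Python, from plant import get_state, cams, r gives the robot as it stands.
- The arm moves only by the tool apply_moves, never from a script. Its argument "targets" is a list of rows, each an object with "dp": the shift along the world's x, y, z in m, a list of three; "yaw": the turn about the world's z in degrees. In form: [{"dp": [x, y, z], "yaw": yaw}, ...]. A call has 1 to 20 rows; each row is the pose to reach, as a shift and turn from the pose commanded when the call began; what a row does not reach only later rows make up. A row lasts 1/12 s, in which the tool goes at most 41.7 mm and 7.16 degrees, less where a joint would pass 70% of its speed; a pose out of reach is approached as far as the arm can. A call with a gripper value outside its range is refused whole. "grip" is the gripper command: -1 is fully open, 1 is shut, values between are in proportion, set as the call begins (left out, the last holds). The fingers move at their own pace and stop on an object; "squeeze" is the grip in N (left out, the last holds). Time passes only in rows, so rows that repeat a pose let the fingers close. It gives the time, the measured TCP pose, the force, the opening and the grip force at its end, in the units of the state.
- get_state(): the state, without advancing time (a new reading comes with each control period).
- cams.capture(name): name is "scene" or "top" or "wrist"; returns a dict with "image" (420x560x3 uint8, red, green, blue), "range_z" (420x560 float32, m along the optical axis (not along the pixel's ray), 0 where there is no reading), "fx", "fy", "cx", "cy" (pixels), "R" (3x3) and "t" (3): a world point X has camera coordinates R X + t; the wrist camera has in their place "T_tool_cam" (4x4, takes a point from camera to tool coordinates, whose origin is the TCP and whose axes are the flange's). Camera axes: x right, y down, z forward; pixel columns grow to the right and rows downward; lengths in m; the calibration is good to about 2 mm. A picture is of the moment at which its call begins: read the wrist's pose just before it.
- r.close_job(): hands the job in; it is judged then, once.
The state is a dict: "time_s": time; "joints": joint angles; "qd": joint speeds; "joint_torque": joint torques, N m; "tcp_pos": TCP position; "eef_rot": TCP orientation; "contact_force": force on the tool from outside, world axes, zero at the start; "moment": the same for the moment, N m; "gripper_width": finger opening in m; "gripper_force": force on a finger pad.
Only numpy, scipy, OpenCV 4.12 (cv2) and the standard library are available. Lean on these libraries where they do the work, as an engineer would, in place of code of your own. Each camera call takes 0.05 s, during which the arm holds its last target. There are 200 camera calls.

## Working session

There is one attempt and no reset: what is moved stays moved. The work goes in short steps, Python scripts to look and compute and a tool call to move; the robot and the scene stay as the last step left them, time stands still between calls to the robot, and variables do not carry over. Pictures are saved under pics/ and viewed, at most 10 in all, crops included, and the job is handed in when it is done.

Besides the shell and the picture viewer there is one more tool, called after "Emit:" in YAML: its name, and indented under it one key for each argument. apply_moves: Moves the arm, as the interface text tells. Its arguments: {"type":"object","properties":{"targets":{"type":"array","items":{"type":"object","properties":{"dp":{"type":"array","items":{"type":"number"}},"yaw":{"type":"number"}}}},"grip":{"type":"number"},"squeeze":{"type":"number"}},"required":["targets"]}

```bash
ls; mkdir -p pics
cat > h.py <<'E'
import numpy as np, cv2
from plant import get_state, cams, r
def cap(n):
    s=get_state(); c=cams.capture(n)
    K=np.array([[c['fx'],0,c['cx']],[0,c['fy'],c['cy']],[0,0,1]])
    if n=='wrist':
        from scipy.spatial.transform import Rotation as Ro
        T=np.eye(4);T[:3,:3]=Ro.from_euler('xyz',s['eef_rot'],degrees=True).as_matrix();T[:3,3]=s['tcp_pos']
        W=T@np.array(c['T_tool_cam']); Rw,o=W[:3,:3],W[:3,3]
    else:
        Rw=np.array(c['R']).T; o=-Rw@np.array(c['t'])
    v,u=np.mgrid[0:420,0:560]
    d=np.stack([(u-c['cx'])/c['fx'],(v-c['cy'])/c['fy'],np.ones_like(u)],-1)@Rw.T
    P=o+d*c['range_z'][...,None]; P[c['range_z']==0]=np.nan
    return dict(img=c['image'],P=P,o=o,d=d,K=K,Rw=Rw,rz=c['range_z'])
def plane(C,u,v,z):
    d=C['Rw']@np.linalg.inv(C['K'])@np.array([u,v,1.]); return C['o']+d*(z-C['o'][2])/d[2]
E
python3 - <<'E'
from h import *
s=get_state();print({k:np.round(v,3).tolist() for k,v in s.items()})
A=cap('scene');B=cap('top')
for n,C in(('scene',A),('top',B)):
    cv2.imwrite(f'pics/{n}.png',C['img'][...,::-1]);print(n,C['o'],C['Rw'][:,2])
np.savez('pics/top.npz',**B);np.savez('pics/scene.npz',**A)
E
```

```text
pics
{'time_s': 0.0, 'joints': [-46.862, 20.592, 0.633, -0.02, -70.135, -16.506], 'qd': [-0.099, -0.063, -0.046, -0.112, -0.071, 0.009], 'joint_torque': [0.001, -58.272, 29.307, 6.997, 0.007, -0.0], 'tcp_pos': [0.302, -0.603, 0.248], 'eef_rot': [179.905, -0.009, -153.374], 'contact_force': [0.6, -0.877, 0.829], 'moment': [-0.05, 0.021, 0.008], 'gripper_force': 0.0, 'gripper_width': 0.087}
scene [ 1.6309042  -0.14452494  1.03245812] [-0.76249179  0.03655877 -0.64596419]
top [ 0.46638593 -0.10789539  1.18722981] [ 0.07712502  0.02301459 -0.99675577]
```

View pics/scene.png

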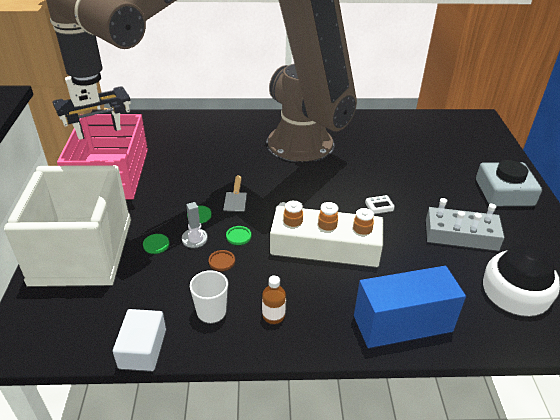

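View pics/top.png

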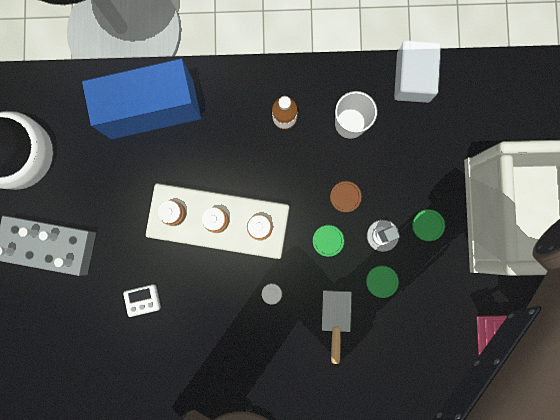

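The tool stands in its steel dish at scene (194,228) and top (383,236). The look-alike dishes are green at top (328,240), (429,225) and (382,281), and brown at (346,196). The jar candidates are at top (172,212), (215,218) and (260,227). Next I'll measure the cap heights and the tool's pose and check them in one close crop.

Run:
```python
from h import *
A=np.load('pics/scene.npz');B=np.load('pics/top.npz')
P=B['P'];Z=P[...,2]
for (u,v) in((172,212),(215,218),(260,227)):
    w=P[v-18:v+19,u-18:u+19].reshape(-1,3);w=w[np.isfinite(w[:,2])]
    z=w[:,2]
    print('jar',u,v,'max z pct',np.percentile(z,[50,80,90,95,98,100]).round(4))
    for lo,hi in((.128,.1365),(.1365,.1405),(.1405,.147),(.147,.16)):
        m=(z>lo)&(z<hi)
        if m.sum()>5:print('  ',lo,hi,m.sum(),w[m].mean(0).round(4),np.ptp(w[m],0).round(3))
# block
m=(np.abs(Z-.085)<.008);m[:170]=0;m[270:]=0;m[:,:140]=0;m[:,300:]=0
pts=P[m][:,:2].astype(np.float32);print('block',cv2.minAreaRect(pts),m.sum())
# tool
w=P[205:265,355:415].reshape(-1,3);w=w[np.isfinite(w[:,2])]
for lo,hi in((.004,.012),(.012,.03),(.04,.058),(.115,.135)):
    m=(w[:,2]>lo)&(w[:,2]<hi);
    if m.sum()>5:print('tool',lo,hi,m.sum(),w[m].mean(0).round(4),w[m].min(0).round(4),w[m].max(0).round(4),cv2.minAreaRect(w[m][:,:2].astype(np.float32)))
a=cv2.resize(A['img'][190:270,165:395][...,::-1],None,fx=3.4,fy=3.4,interpolation=2)
b=cv2.resize(B['img'][180:270,140:410][...,::-1],(782,260),interpolation=2)
a=cv2.resize(a,(782,272));cv2.imwrite('pics/crop.png',np.vstack([a,b]))
```

```text
jar 172 212 max z pct [0.0869 0.1348 0.1366 0.1387 0.1408 0.1444]
   0.128 0.1365 263 [0.5598 0.1295 0.1342] [0.046 0.046 0.008]
   0.1365 0.1405 115 [0.5588 0.1293 0.138 ] [0.044 0.042 0.004]
   0.1405 0.147 31 [0.5599 0.132  0.142 ] [0.016 0.023 0.004]
jar 215 218 max z pct [0.0866 0.1431 0.1449 0.1465 0.1484 0.1525]
   0.128 0.1365 26 [0.5358 0.0228 0.1309] [0.044 0.031 0.008]
   0.1365 0.1405 17 [0.5385 0.0341 0.1395] [0.043 0.033 0.002]
   0.1405 0.147 333 [0.543  0.0372 0.1438] [0.046 0.045 0.006]
   0.147 0.16 56 [0.5416 0.0371 0.1487] [0.041 0.033 0.006]
jar 260 227 max z pct [0.0864 0.135  0.137  0.1385 0.1403 0.1451]
   0.128 0.1365 233 [ 0.5249 -0.0565  0.1343] [0.044 0.046 0.008]
   0.1365 0.1405 148 [ 0.5256 -0.0563  0.1379] [0.043 0.043 0.004]
   0.1405 0.147 27 [ 0.5244 -0.0559  0.1418] [0.029 0.014 0.005]
block ((0.5427605509757996, 0.03748282790184021), (0.3001042604446411, 0.11989643424749374), 79.53356170654297) 5897
tool 0.004 0.012 372 [ 0.5101 -0.3345  0.0073] [ 0.4474 -0.4071  0.004 ] [ 0.5772 -0.2705  0.012 ] ((0.511524498462677, -0.3390464186668396), (0.13535849750041962, 0.12882304191589355), 88.76428985595703)
tool 0.012 0.03 124 [ 0.5039 -0.3223  0.0185] [ 0.4702 -0.4059  0.012 ] [ 0.5743 -0.2745  0.0266] ((0.514352023601532, -0.3312305212020874), (0.13985247910022736, 0.0867818295955658), 75.04029846191406)
tool 0.04 0.058 51 [ 0.5045 -0.3203  0.0517] [ 0.4874 -0.3372  0.0467] [ 0.5229 -0.3112  0.0578] ((0.5035671591758728, -0.32280829548835754), (0.035252731293439865, 0.022916972637176514), 11.14555835723877)
tool 0.115 0.135 167 [ 0.5049 -0.3289  0.1233] [ 0.4901 -0.346   0.1157] [ 0.521  -0.3138  0.1286] ((0.5049963593482971, -0.3293013572692871), (0.02597144804894924, 0.026796909049153328), 23.413373947143555)
```

View pics/crop.png

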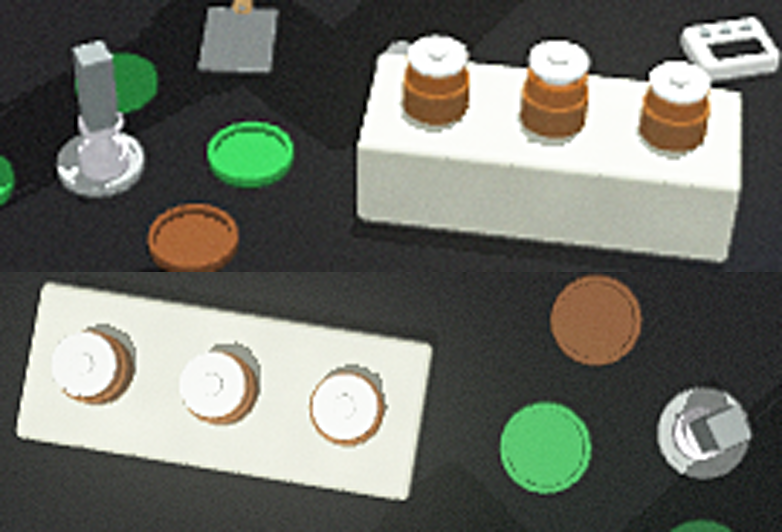

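The crop shows the middle jar, at top (215,218), with its cap proud: its flange top is at 144 mm against 135 mm on the two neighbours. The tool is in the steel dish. Before moving I'll check that the straight path is clear.

Run:
```python
from h import *
for n in('scene','top'):
    P=np.load(f'pics/{n}.npz')['P'].reshape(-1,3)
    a=np.array([.302,-.603]);b=np.array([.505,-.33]);L=np.linalg.norm(b-a);e=(b-a)/L
    s=(P[:,:2]-a)@e;d=(P[:,:2]-a)@np.array([-e[1],e[0]])
    for s0 in np.arange(-.05,.45,.05):
        m=(s>s0)&(s<s0+.05)&(abs(d)<.13)&(P[:,2]<.5)
        print(n,round(s0,2),m.sum(),np.nanmax(P[m,2]).round(3) if m.any() else 0, end=' | ')
    q=P[(P[:,1]<-.42)&(P[:,1]>-.8)&(P[:,0]>.4)&(P[:,0]<.8)&(P[:,2]>.02)&(P[:,2]<.4)];print('box',q.min(0) if len(q) else 0,q.max(0) if len(q) else 0)
```

```text
scene -0.05 955 0.499 | scene 0.0 3253 0.5 | scene 0.05 1559 0.48 | scene 0.1 1047 0.204 | scene 0.15 1465 0.204 | scene 0.2 1062 0.016 | scene 0.25 1178 0.014 | scene 0.3 1603 0.128 | scene 0.35 1902 0.128 | scene 0.4 1728 0.016 | box [ 0.41657691 -0.75002442  0.02004075] [ 0.68558    -0.52724659  0.20509165]
top -0.05 306 0.005 | top 0.0 2040 0.099 | top 0.05 2461 0.203 | top 0.1 3013 0.204 | top 0.15 3699 0.205 | top 0.2 2465 0.015 | top 0.25 2480 0.017 | top 0.3 2386 0.129 | top 0.35 2499 0.126 | top 0.4 2411 0.016 | box [ 0.41823819 -0.73318951  0.02000775] [ 0.67858765 -0.52706502  0.20540281]
```

Emit:
apply_moves:
  targets:
    - {"dp":[0,0,0.03],"yaw":0}
    - {"dp":[0.01,0.02,0.05],"yaw":0}
    - {"dp":[0.03,0.05,0.05],"yaw":-1}
    - {"dp":[0.05,0.075,0.05],"yaw":-2}
    - {"dp":[0.07,0.1,0.05],"yaw":-3.2}
    - {"dp":[0.09,0.125,0.05],"yaw":-3.2}
    - {"dp":[0.11,0.15,0.05],"yaw":-3.2}
    - {"dp":[0.13,0.175,0.05],"yaw":-3.2}
    - {"dp":[0.15,0.2,0.04],"yaw":-3.2}
    - {"dp":[0.17,0.225,0.03],"yaw":-3.2}
    - {"dp":[0.19,0.255,0.02],"yaw":-3.2}
    - {"dp":[0.203,0.273,0.01],"yaw":-3.2}
    - {"dp":[0.203,0.273,0],"yaw":-3.2}
    - {"dp":[0.203,0.273,0],"yaw":-3.2}
    - {"dp":[0.203,0.273,0],"yaw":-3.2}
    - {"dp":[0.203,0.273,0],"yaw":-3.2}
  grip: -1

```text
time_s: 1.43
tcp_pos: [0.5052, -0.3311, 0.249]
eef_rot: [-180.0, -0.0, -156.6]
contact_force: [-0.4, -1.2, 0.5]
gripper_width: 0.0877
gripper_force: 0.0
```

Run:
```python
from h import *
s=get_state();print(s['time_s'],np.round(s['tcp_pos'],4),np.round(s['eef_rot'],2),np.round(s['contact_force'],2))
W=cap('wrist');np.savez('pics/w1.npz',**W);cv2.imwrite('pics/w1.png',W['img'][...,::-1])
w=W['P'].reshape(-1,3);w=w[np.isfinite(w[:,2])&(np.hypot(w[:,0]-.505,w[:,1]+.33)<.045)]
for lo,hi in((.002,.007),(.008,.012),(.018,.026),(.04,.058),(.118,.132)):
    m=(w[:,2]>lo)&(w[:,2]<hi)
    if m.sum()>20:print(lo,hi,m.sum(),w[m].mean(0).round(4),cv2.minAreaRect(w[m][:,:2].astype(np.float32)),cv2.minEnclosingCircle(w[m][:,:2].astype(np.float32)))
```

```text
1.4333 [ 0.5052 -0.3311  0.249 ] [-179.98   -0.   -156.6 ] [-0.36 -1.17  0.46]
0.002 0.007 1039 [ 0.5017 -0.3424  0.0032] ((0.5032067894935608, -0.33794087171554565), (0.06086622178554535, 0.0662534311413765), 34.81240463256836) ((0.506617546081543, -0.3348243832588196), 0.03541132062673569)
0.008 0.012 727 [ 0.5007 -0.3384  0.0091] ((0.5050107836723328, -0.33600300550460815), (0.0656198188662529, 0.07127171754837036), 31.29044532775879) ((0.5075178742408752, -0.3344048857688904), 0.03590879961848259)
0.018 0.026 341 [ 0.4958 -0.3354  0.0208] ((0.4991479218006134, -0.3338610827922821), (0.02513936348259449, 0.04185938462615013), 22.965599060058594) ((0.5068454146385193, -0.3305993378162384), 0.021030614152550697)
0.04 0.058 264 [ 0.4973 -0.3348  0.051 ] ((0.5017052292823792, -0.3328542411327362), (0.02378733828663826, 0.03503717854619026), 23.19415283203125) ((0.5067402124404907, -0.33059069514274597), 0.017864422872662544)
0.118 0.132 1214 [ 0.5062 -0.3309  0.1227] ((0.5067271590232849, -0.3305560052394867), (0.02570067159831524, 0.02526042051613331), 22.98737335205078) ((0.506888210773468, -0.33053749799728394), 0.017410431057214737)
```

View pics/w1.png

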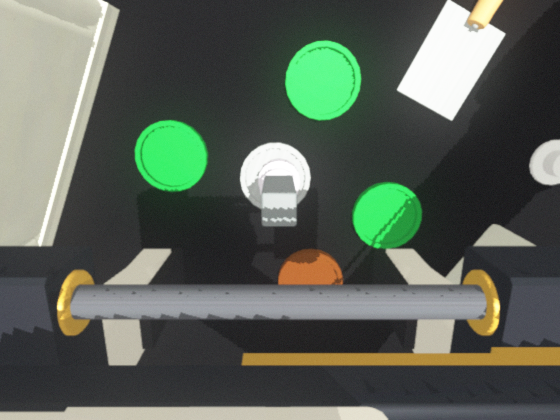

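The wrist view shows the tool at pixel (278,190) in its steel dish, centred between the fingers. The handle is at (0.507, -0.3305) with yaw 23°, and the dish centre is at about (0.507, -0.3345). I'll descend and grip.

Emit:
apply_moves:
  targets:
    - {"dp":[0.001,0,-0.02],"yaw":-0.4}
    - {"dp":[0.001,0,-0.045],"yaw":-0.4}
    - {"dp":[0.001,0,-0.07],"yaw":-0.4}
    - {"dp":[0.001,0,-0.095],"yaw":-0.4}
    - {"dp":[0.001,0,-0.12],"yaw":-0.4}
    - {"dp":[0.001,0,-0.14],"yaw":-0.4}
    - {"dp":[0.001,0,-0.15],"yaw":-0.4}
    - {"dp":[0.001,0,-0.157],"yaw":-0.4}
    - {"dp":[0.001,0,-0.157],"yaw":-0.4}
    - {"dp":[0.001,0,-0.157],"yaw":-0.4}

```text
time_s: 2.32
tcp_pos: [0.507, -0.331, 0.0925]
eef_rot: [-179.9, 0.0, -157.0]
contact_force: [0.2, 0.0, 0.5]
gripper_width: 0.088
gripper_force: 0.0
```

Emit:
apply_moves:
  targets:
    - {"dp":[0,0,0]}
    - {"dp":[0,0,0]}
    - {"dp":[0,0,0]}
    - {"dp":[0,0,0]}
    - {"dp":[0,0,0]}
    - {"dp":[0,0,0]}
    - {"dp":[0,0,0]}
    - {"dp":[0,0,0]}
    - {"dp":[0,0,0]}
    - {"dp":[0,0,0]}
    - {"dp":[0,0,0]}
    - {"dp":[0,0,0]}
  grip: 1
  squeeze: 40

```text
$.targets[0]: bad value
```

Emit:
apply_moves:
  targets:
    - {"dp":[0,0,0],"yaw":0}
    - {"dp":[0,0,0],"yaw":0}
    - {"dp":[0,0,0],"yaw":0}
    - {"dp":[0,0,0],"yaw":0}
    - {"dp":[0,0,0],"yaw":0}
    - {"dp":[0,0,0],"yaw":0}
    - {"dp":[0,0,0],"yaw":0}
    - {"dp":[0,0,0],"yaw":0}
    - {"dp":[0,0,0],"yaw":0}
    - {"dp":[0,0,0],"yaw":0}
    - {"dp":[0,0,0],"yaw":0}
    - {"dp":[0,0,0],"yaw":0}
  grip: 1
  squeeze: 40

```text
time_s: 3.32
tcp_pos: [0.5065, -0.3304, 0.0915]
eef_rot: [180.0, -0.0, -157.0]
contact_force: [-0.0, 1.0, 0.1]
gripper_width: 0.0259
gripper_force: 39.9
```

Emit:
apply_moves:
  targets:
    - {"dp":[0,0,0.01],"yaw":0}
    - {"dp":[0,0,0.03],"yaw":0}
    - {"dp":[0,0,0.06],"yaw":0}
    - {"dp":[0,0,0.09],"yaw":0}
    - {"dp":[0,0,0.12],"yaw":0}
    - {"dp":[0,0,0.15],"yaw":0}
    - {"dp":[0,0.01,0.175],"yaw":0}
    - {"dp":[0.003,0.035,0.19],"yaw":0}
    - {"dp":[0.006,0.065,0.2],"yaw":0}
    - {"dp":[0.01,0.095,0.2],"yaw":0}
    - {"dp":[0.014,0.125,0.2],"yaw":0}
    - {"dp":[0.018,0.155,0.2],"yaw":0}
    - {"dp":[0.022,0.185,0.2],"yaw":0}
    - {"dp":[0.026,0.21,0.2],"yaw":0}
    - {"dp":[0.03,0.235,0.2],"yaw":0}
    - {"dp":[0.036,0.255,0.2],"yaw":0}
    - {"dp":[0.036,0.268,0.2],"yaw":0}
    - {"dp":[0.036,0.268,0.2],"yaw":0}
    - {"dp":[0.036,0.268,0.2],"yaw":0}
    - {"dp":[0.036,0.268,0.2],"yaw":0}

```text
time_s: 4.98
tcp_pos: [0.5421, -0.0628, 0.2917]
eef_rot: [180.0, -0.0, -157.0]
contact_force: [0.7, -1.0, -2.2]
gripper_width: 0.026
gripper_force: 39.9
```

```bash
cat > m.py <<'E'
from h import *
import sys
s=get_state();print(s['time_s'],np.round(s['tcp_pos'],4),np.round(s['eef_rot'],2),np.round(s['contact_force'],2),s['gripper_width'])
W=cap('wrist');cv2.imwrite('pics/%s.png'%sys.argv[1],W['img'][...,::-1])
for c in((.5428,.0375),(.5256,-.056)):
  w=W['P'].reshape(-1,3);w=w[np.isfinite(w[:,2])&(np.hypot(w[:,0]-c[0],w[:,1]-c[1])<.032)]
  print(c,np.percentile(w[:,2],[50,80,95,99]).round(4) if len(w) else 0)
  for lo,hi in((.133,.1372),(.138,.143),(.1415,.1465),(.147,.152)):
    m=(w[:,2]>lo)&(w[:,2]<hi)
    if m.sum()>20:
        q=w[m][:,:2].astype(np.float32);print(' ',lo,hi,m.sum(),w[m].mean(0).round(4),np.round(cv2.minEnclosingCircle(q),4) if 0 else cv2.minEnclosingCircle(q))
E
python3 m.py w2
```

```text
4.9833 [ 0.5421 -0.0628  0.2917] [ 1.8000e+02 -2.0000e-02 -1.5697e+02] [ 0.7  -0.96 -2.23] 0.025969871548967644
(0.5428, 0.0375) [0.1203 0.1426 0.1436 0.1473]
  0.138 0.143 744 [0.534  0.0308 0.1421] ((0.5414714217185974, 0.034777190536260605), 0.022680338472127914)
  0.1415 0.1465 995 [0.5343 0.0317 0.1428] ((0.5414406061172485, 0.03483612835407257), 0.02261441946029663)
  0.147 0.152 40 [0.5395 0.0342 0.1477] ((0.5404766201972961, 0.034759413450956345), 0.005906648933887482)
(0.5256, -0.056) [0.3583 0.3737 0.3779 0.38  ]
  0.133 0.1372 1775 [ 0.5222 -0.0573  0.1349] ((0.5272872447967529, -0.05658702924847603), 0.023341307416558266)
  0.138 0.143 301 [ 0.5272 -0.0568  0.14  ] ((0.5274471640586853, -0.05661065876483917), 0.007940972223877907)
```

View pics/w2.png

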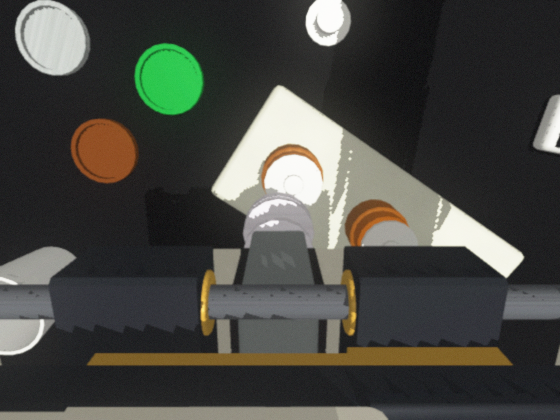

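The view shows the sealed jar at pixel (293,178). The proud one, at (385,235), is half hidden by the gripper, so I'll step to get it in clear view.

Emit:
apply_moves:
  targets:
    - {"dp":[0.01,0.025,0],"yaw":0}
    - {"dp":[0.02,0.05,0],"yaw":0}
    - {"dp":[0.03,0.075,0],"yaw":0}
    - {"dp":[0.038,0.096,0],"yaw":0}
    - {"dp":[0.038,0.096,0],"yaw":0}
    - {"dp":[0.038,0.096,0],"yaw":0}
    - {"dp":[0.038,0.096,0],"yaw":0}
    - {"dp":[0.038,0.096,0],"yaw":0}

```text
time_s: 5.7
tcp_pos: [0.5803, 0.0325, 0.2916]
eef_rot: [-180.0, -0.0, -157.0]
contact_force: [-0.0, 0.1, -3.0]
gripper_width: 0.0261
gripper_force: 39.9
```

```bash
cat >> m.py <<'E'
# the held tool's foot rim as seen by the top and scene cameras
t=s['tcp_pos']; fz=t[2]-.0885
for n in('wrist','top','scene'):
    C=W if n=='wrist' else cap(n)
    w=C['P'].reshape(-1,3);w=w[np.isfinite(w[:,2])&(np.hypot(w[:,0]-t[0],w[:,1]-t[1])<.03)]
    for lo,hi in((.002,.02),(.043,.052),(.052,.075)):
        m=(w[:,2]>fz+lo)&(w[:,2]<fz+hi)
        if m.sum()>10:print(n,lo,m.sum(),cv2.minEnclosingCircle(w[m][:,:2].astype(np.float32)),w[m].mean(0).round(4))
E
python3 m.py w3
```

```text
5.7 [0.5803 0.0325 0.2916] [-1.8000e+02 -1.0000e-02 -1.5704e+02] [-0.02  0.14 -3.  ] 0.026053081142102967
(0.5428, 0.0375) [0.3584 0.3736 0.3776 0.3798]
  0.138 0.143 1572 [0.5442 0.0368 0.1423] ((0.5449111461639404, 0.03698049113154411), 0.023538688197731972)
  0.1415 0.1465 2457 [0.5443 0.0366 0.1429] ((0.5448716282844543, 0.03687562420964241), 0.023387722671031952)
  0.147 0.152 291 [0.5447 0.0365 0.1479] ((0.5445828437805176, 0.03695078194141388), 0.007923945784568787)
(0.5256, -0.056) [0.1345 0.1356 0.1397 0.1409]
  0.133 0.1372 2774 [ 0.5271 -0.0564  0.135 ] ((0.5274358987808228, -0.0566861629486084), 0.02355518937110901)
  0.138 0.143 375 [ 0.5275 -0.0562  0.14  ] ((0.5278024077415466, -0.056216608732938766), 0.00807192362844944)
wrist 0.002 1630 ((0.580591082572937, 0.03218599781394005), 0.02098991721868515) [0.5693 0.0275 0.2193]
wrist 0.043 758 ((0.5784030556678772, 0.03142142295837402), 0.017758797854185104) [0.5689 0.0275 0.2507]
wrist 0.052 1364 ((0.5702081322669983, 0.028154708445072174), 0.02792949788272381) [0.5695 0.0277 0.2694]
top 0.002 35 ((0.5609427094459534, 0.031151827424764633), 0.01005527749657631) [0.5615 0.0293 0.2187]
scene 0.002 140 ((0.5829556584358215, 0.03434330224990845), 0.02399425022304058) [0.5904 0.0312 0.217 ]
scene 0.043 53 ((0.5834386944770813, 0.03115491196513176), 0.01785453036427498) [0.5914 0.0299 0.2512]
scene 0.052 106 ((0.5822632312774658, 0.03262234106659889), 0.028538966551423073) [0.5907 0.0337 0.2679]
```

The wrist view agrees with itself: the foot is at (0.5806, 0.0322) with radius 21.0 mm, and the cap and button centre is at (0.5447, 0.0369). I'll go over the cap.

Emit:
apply_moves:
  targets:
    - {"dp":[-0.018,0.0025,0],"yaw":0}
    - {"dp":[-0.036,0.0045,0],"yaw":0}
    - {"dp":[-0.036,0.0045,-0.01],"yaw":0}
    - {"dp":[-0.036,0.0045,-0.02],"yaw":0}
    - {"dp":[-0.036,0.0045,-0.03],"yaw":0}
    - {"dp":[-0.036,0.0045,-0.04],"yaw":0}
    - {"dp":[-0.036,0.0045,-0.046],"yaw":0}
    - {"dp":[-0.036,0.0045,-0.05],"yaw":0}
    - {"dp":[-0.036,0.0045,-0.05],"yaw":0}
    - {"dp":[-0.036,0.0045,-0.05],"yaw":0}
    - {"dp":[-0.036,0.0045,-0.05],"yaw":0}
    - {"dp":[-0.036,0.0045,-0.05],"yaw":0}

```text
time_s: 6.85
tcp_pos: [0.5449, 0.0382, 0.2421]
eef_rot: [-180.0, 0.0, -157.0]
contact_force: [0.6, 0.8, -1.9]
gripper_width: 0.026
gripper_force: 39.9
```

```bash
python3 m.py w4
python3 - <<'E'
from h import *
S=cap('scene');cv2.imwrite('pics/s4.png',cv2.resize(S['img'][165:275,260:400][...,::-1],None,fx=5,fy=5,interpolation=2))
E
```

```text
6.85 [0.5449 0.0382 0.2421] [-1.7999e+02  5.0000e-02 -1.5697e+02] [ 0.64  0.77 -1.94] 0.025964564968243654
(0.5428, 0.0375) [0.303  0.3242 0.329  0.3305]
  0.138 0.143 527 [0.5315 0.0299 0.1421] ((0.5437721014022827, 0.03628530353307724), 0.023245062679052353)
  0.1415 0.1465 718 [0.5322 0.0295 0.1428] ((0.5443345308303833, 0.03654908761382103), 0.02315741404891014)
(0.5256, -0.056) [0.1346 0.1358 0.3002 0.3024]
  0.133 0.1372 3662 [ 0.5268 -0.0562  0.135 ] ((0.5276920199394226, -0.056374259293079376), 0.023700445890426636)
  0.138 0.143 496 [ 0.5272 -0.0561  0.1399] ((0.5273969769477844, -0.056279104202985764), 0.007988645695149899)
wrist 0.002 1634 ((0.545378565788269, 0.03790493309497833), 0.02102305367588997) [0.534  0.0331 0.1697]
wrist 0.043 757 ((0.543306827545166, 0.03721830993890762), 0.01782732643187046) [0.5336 0.0331 0.2011]
wrist 0.052 1369 ((0.5350182056427002, 0.03401107341051102), 0.02806597203016281) [0.5341 0.0334 0.2198]
scene 0.002 135 ((0.5470422506332397, 0.03861882910132408), 0.02216380648314953) [0.5546 0.0368 0.1674]
scene 0.043 45 ((0.5509576797485352, 0.03681924194097519), 0.017070777714252472) [0.5557 0.0362 0.2013]
scene 0.052 95 ((0.543290376663208, 0.037209440022706985), 0.02869485132396221) [0.5555 0.0386 0.2182]
```

View pics/s4.png

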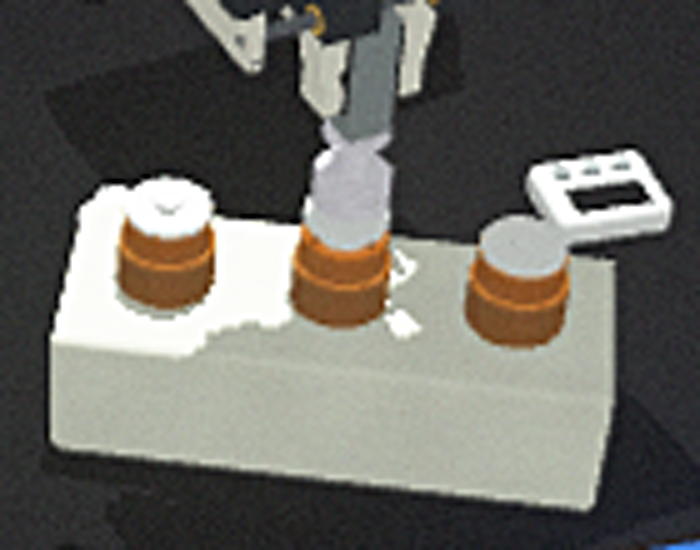

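The scene crop shows the foot centred just above the middle jar's cap, at crop pixel (350,200). A wrist check gives a residual of about (0.6, 0.8) mm. I'll correct it and lower slowly.

Emit:
apply_moves:
  targets:
    - {"dp":[-0.0005,-0.0007,0],"yaw":0}
    - {"dp":[-0.0005,-0.0007,-0.002],"yaw":0}
    - {"dp":[-0.0005,-0.0007,-0.004],"yaw":0}
    - {"dp":[-0.0005,-0.0007,-0.006],"yaw":0}
    - {"dp":[-0.0005,-0.0007,-0.008],"yaw":0}
    - {"dp":[-0.0005,-0.0007,-0.009],"yaw":0}
    - {"dp":[-0.0005,-0.0007,-0.009],"yaw":0}
    - {"dp":[-0.0005,-0.0007,-0.009],"yaw":0}

```text
time_s: 7.72
tcp_pos: [0.544, 0.0374, 0.2325]
eef_rot: [-180.0, -0.0, -157.0]
contact_force: [-0.5, 0.2, -2.1]
gripper_width: 0.026
gripper_force: 39.9
```

Emit:
apply_moves:
  targets:
    - {"dp":[0,0,-0.001],"yaw":0}
    - {"dp":[0,0,-0.002],"yaw":0}
    - {"dp":[0,0,-0.003],"yaw":0}
    - {"dp":[0,0,-0.004],"yaw":0}
    - {"dp":[0,0,-0.004],"yaw":0}
    - {"dp":[0,0,-0.004],"yaw":0}

```text
time_s: 8.22
tcp_pos: [0.5441, 0.0375, 0.2286]
eef_rot: [-180.0, 0.0, -157.0]
contact_force: [0.6, 0.4, -1.5]
gripper_width: 0.0261
gripper_force: 39.9
```

```bash
cat > f.py <<'E'
from h import *
s=get_state();print(s['time_s'],np.round(s['tcp_pos'],4),np.round(s['contact_force'],2),np.round(s['moment'],3))
w=cap('wrist')['P'].reshape(-1,3);w=w[np.isfinite(w[:,2])&(np.hypot(w[:,0]-.5447,w[:,1]-.037)<.026)&(w[:,2]<.17)]
fz=s['tcp_pos'][2]-.0875
m=(w[:,2]<fz+.003)&(w[:,2]>fz-.004);q=w[m]
if len(q)>20:
    A=np.c_[q[:,:2]-q[:,:2].mean(0),np.ones(len(q))];c=np.linalg.lstsq(A,q[:,2],rcond=None)[0];print('foot z',fz,'flange',len(q),q.mean(0).round(4),'slope deg',np.degrees(c[:2]).round(1))
    print(cv2.minEnclosingCircle(q[:,:2].astype(np.float32)))
print('z pct',np.percentile(w[:,2],[2,10,30,50]).round(4))
E
python3 f.py
```

```text
8.2167 [0.5441 0.0375 0.2286] [ 0.63  0.36 -1.55] [ 0.048 -0.042 -0.044]
foot z 0.14110203600605736 flange 606 [0.5317 0.0299 0.1402] slope deg [-0.7 -0.2]
((0.5444270968437195, 0.03662911057472229), 0.023430392146110535)
z pct [0.1086 0.1102 0.1374 0.1453]
```

The foot is on the flange and level, and the jar has sunk about 2.5 mm in the soft foam. I'll keep pressing in small steps.

Emit:
apply_moves:
  targets:
    - {"dp":[0,0,-0.001],"yaw":0}
    - {"dp":[0,0,-0.002],"yaw":0}
    - {"dp":[0,0,-0.003],"yaw":0}
    - {"dp":[0,0,-0.003],"yaw":0}
    - {"dp":[0,0,-0.003],"yaw":0}

```text
time_s: 8.68
tcp_pos: [0.5441, 0.0374, 0.2255]
eef_rot: [-180.0, 0.0, -157.0]
contact_force: [0.8, 0.7, -0.5]
gripper_width: 0.026
gripper_force: 39.9
```

Emit:
apply_moves:
  targets:
    - {"dp":[0,0,-0.001],"yaw":0}
    - {"dp":[0,0,-0.002],"yaw":0}
    - {"dp":[0,0,-0.002],"yaw":0}
    - {"dp":[0,0,-0.002],"yaw":0}

```text
time_s: 9.02
tcp_pos: [0.5441, 0.0374, 0.2235]
eef_rot: [-180.0, 0.0, -157.0]
contact_force: [0.6, 0.5, -0.8]
gripper_width: 0.026
gripper_force: 39.9
```

Emit:
apply_moves:
  targets:
    - {"dp":[0,0,-0.001],"yaw":0}
    - {"dp":[0,0,-0.002],"yaw":0}
    - {"dp":[0,0,-0.003],"yaw":0}
    - {"dp":[0,0,-0.004],"yaw":0}
    - {"dp":[0,0,-0.004],"yaw":0}
    - {"dp":[0,0,-0.004],"yaw":0}

```text
time_s: 9.52
tcp_pos: [0.5441, 0.0374, 0.2195]
eef_rot: [-180.0, -0.0, -157.0]
contact_force: [0.9, -0.0, -0.8]
gripper_width: 0.0255
gripper_force: 39.9
```

```bash
python3 f.py
```

```text
9.5167 [0.5441 0.0374 0.2195] [ 0.92 -0.05 -0.81] [ 0.088 -0.159 -0.075]
foot z 0.13201316788609913 flange 607 [0.5317 0.0298 0.131 ] slope deg [-0.4 -0.1]
((0.5445733070373535, 0.03671526163816452), 0.023447660729289055)
z pct [0.0998 0.1013 0.1285 0.1366]
```

Emit:
apply_moves:
  targets:
    - {"dp":[0,0,-0.001],"yaw":0}
    - {"dp":[0,0,-0.002],"yaw":0}
    - {"dp":[0,0,-0.003],"yaw":0}
    - {"dp":[0,0,-0.004],"yaw":0}
    - {"dp":[0,0,-0.004],"yaw":0}
    - {"dp":[0,0,-0.004],"yaw":0}

```text
time_s: 10.07
tcp_pos: [0.5441, 0.0374, 0.2155]
eef_rot: [-180.0, 0.0, -157.0]
contact_force: [-0.0, 0.0, 0.8]
gripper_width: 0.0254
gripper_force: 39.9
```

Emit:
apply_moves:
  targets:
    - {"dp":[0,0,-0.001],"yaw":0}
    - {"dp":[0,0,-0.002],"yaw":0}
    - {"dp":[0,0,-0.003],"yaw":0}
    - {"dp":[0,0,-0.003],"yaw":0}
    - {"dp":[0,0,-0.003],"yaw":0}

```text
time_s: 10.48
tcp_pos: [0.5441, 0.0374, 0.2127]
eef_rot: [-180.0, 0.0, -157.0]
contact_force: [-0.2, 0.2, 2.2]
gripper_width: 0.0259
gripper_force: 39.9
```

Emit:
apply_moves:
  targets:
    - {"dp":[0,0,-0.001],"yaw":0}
    - {"dp":[0,0,-0.002],"yaw":0}
    - {"dp":[0,0,-0.002],"yaw":0}
    - {"dp":[0,0,-0.002],"yaw":0}

```text
time_s: 10.82
tcp_pos: [0.5444, 0.0374, 0.2113]
eef_rot: [-180.0, 0.1, -157.0]
contact_force: [-0.7, -0.6, 7.0]
gripper_width: 0.0264
gripper_force: 39.9
```

```bash
python3 f.py
```

```text
10.8167 [0.5444 0.0374 0.2113] [-0.69 -0.59  6.99] [0.078 0.449 0.045]
foot z 0.123803612823598 flange 593 [0.5319 0.03   0.1228] slope deg [-0.2 -0. ]
((0.5447790622711182, 0.03674287721514702), 0.02337004244327545)
z pct [0.0927 0.0943 0.1216 0.1324]
```

Emit:
apply_moves:
  targets:
    - {"dp":[0,0,-0.0005],"yaw":0}
    - {"dp":[0,0,-0.001],"yaw":0}
    - {"dp":[0,0,-0.001],"yaw":0}
    - {"dp":[0,0,-0.001],"yaw":0}

```text
time_s: 11.2
tcp_pos: [0.5445, 0.0374, 0.2107]
eef_rot: [-180.0, 0.1, -156.9]
contact_force: [-2.8, -0.0, 9.3]
gripper_width: 0.026
gripper_force: 39.9
```

```bash
python3 f.py
```

```text
11.2 [0.5445 0.0374 0.2107] [-2.83 -0.01  9.32] [0.135 0.727 0.056]
foot z 0.12318460028888986 flange 605 [0.5321 0.03   0.1223] slope deg [-0.5 -0.3]
((0.5443152189254761, 0.03653162717819214), 0.023432902991771698)
z pct [0.0925 0.0943 0.1214 0.1362]
```

Emit:
apply_moves:
  targets:
    - {"dp":[-0.0004,0,-0.0004],"yaw":0}
    - {"dp":[-0.0006,0,-0.0008],"yaw":0}
    - {"dp":[-0.0006,0,-0.0008],"yaw":0}

```text
time_s: 11.5
tcp_pos: [0.5443, 0.0374, 0.2103]
eef_rot: [-179.9, 0.1, -156.9]
contact_force: [-0.5, -0.4, 9.7]
gripper_width: 0.0259
gripper_force: 39.9
```

```bash
python3 f.py
```

```text
11.5 [0.5443 0.0374 0.2103] [-0.5  -0.42  9.68] [0.063 0.499 0.044]
foot z 0.12275273313593157 flange 601 [0.532  0.0299 0.1218] slope deg [-0.1  0.1]
((0.5444731116294861, 0.03633279725909233), 0.023354094475507736)
z pct [0.0924 0.0942 0.1212 0.138 ]
```

Emit:
apply_moves:
  targets:
    - {"dp":[-0.0001,0,-0.0005],"yaw":0}
    - {"dp":[-0.0003,0,-0.001],"yaw":0}
    - {"dp":[-0.0003,0,-0.001],"yaw":0}

```text
time_s: 11.8
tcp_pos: [0.5432, 0.0375, 0.2077]
eef_rot: [180.0, 0.0, -157.0]
contact_force: [0.7, 0.3, -0.6]
gripper_width: 0.0261
gripper_force: 39.9
```

```bash
python3 f.py
```

```text
11.8 [0.5432 0.0375 0.2077] [ 0.68  0.29 -0.6 ] [ 0.044 -0.392 -0.001]
foot z 0.12020034898307105 flange 417 [0.5353 0.0256 0.1192] slope deg [-0.6 -0.3]
((0.5452435612678528, 0.036681968718767166), 0.023434754461050034)
z pct [0.0956 0.0974 0.1189 0.1364]
```

The cap has snapped: the force fell from 12 N to about 2 N. The flange-to-shoulder gap went from 31.6 to 23.6 mm, exactly the 8 mm to home. I'll lift gently and verify.

Emit:
apply_moves:
  targets:
    - {"dp":[0,0,0.002],"yaw":0}
    - {"dp":[0,0,0.005],"yaw":0}
    - {"dp":[0,0,0.009],"yaw":0}
    - {"dp":[0,0,0.014],"yaw":0}
    - {"dp":[0,0,0.019],"yaw":0}
    - {"dp":[0,0,0.024],"yaw":0}
    - {"dp":[0,0,0.03],"yaw":0}
    - {"dp":[0,0,0.04],"yaw":0}
    - {"dp":[0,0,0.055],"yaw":0}
    - {"dp":[0,0,0.07],"yaw":0}
    - {"dp":[0,0,0.085],"yaw":0}
    - {"dp":[0.018,-0.003,0.085],"yaw":0}
    - {"dp":[0.036,-0.005,0.085],"yaw":0}
    - {"dp":[0.036,-0.005,0.085],"yaw":0}
    - {"dp":[0.036,-0.005,0.085],"yaw":0}
    - {"dp":[0.036,-0.005,0.085],"yaw":0}

```text
time_s: 13.18
tcp_pos: [0.5787, 0.0323, 0.2928]
eef_rot: [180.0, -0.0, -157.0]
contact_force: [0.0, -1.1, -2.0]
gripper_width: 0.0259
gripper_force: 39.9
```

```bash
python3 m.py w5
```

```text
13.1833 [0.5787 0.0323 0.2928] [ 1.7999e+02 -4.0000e-02 -1.5699e+02] [ 0.04 -1.15 -1.97] 0.025914526893572893
(0.5428, 0.0375) [0.3596 0.3747 0.3789 0.381 ]
  0.133 0.1372 2369 [0.5445 0.0364 0.1349] ((0.5449990630149841, 0.036855313926935196), 0.02349061891436577)
  0.138 0.143 318 [0.5449 0.0367 0.1398] ((0.5450072288513184, 0.03665836155414581), 0.008025317452847958)
(0.5256, -0.056) [0.1345 0.1356 0.1396 0.1407]
  0.133 0.1372 2749 [ 0.527  -0.0563  0.135 ] ((0.5274651646614075, -0.056417036801576614), 0.02351544424891472)
  0.138 0.143 369 [ 0.5274 -0.0563  0.1399] ((0.5274198651313782, -0.05648384243249893), 0.007875262759625912)
wrist 0.002 1632 ((0.5788626670837402, 0.03196019306778908), 0.020985253155231476) [0.5677 0.0273 0.2205]
wrist 0.043 745 ((0.5771691799163818, 0.03138134628534317), 0.017853468656539917) [0.5674 0.0272 0.2519]
wrist 0.052 1364 ((0.5687422752380371, 0.028039537370204926), 0.028010666370391846) [0.5679 0.0276 0.2706]
top 0.002 36 ((0.5593796968460083, 0.02940266951918602), 0.009825605899095535) [0.5598 0.0288 0.2197]
scene 0.002 144 ((0.5826020836830139, 0.03146598860621452), 0.023650264367461205) [0.5892 0.0307 0.2183]
scene 0.043 51 ((0.5810734629631042, 0.0314321294426918), 0.01765698753297329) [0.5894 0.0299 0.2525]
scene 0.052 111 ((0.580528974533081, 0.03258500620722771), 0.029000792652368546) [0.5898 0.0326 0.2693]
```

View pics/w5.png

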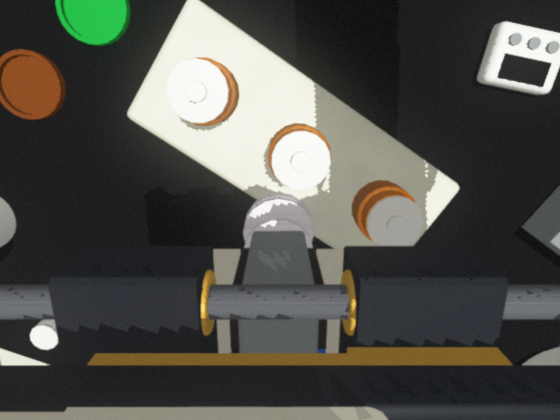

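The view shows the middle cap, at pixel (300,160), flush: flange 134.9 mm and button 139.8 mm, the same as the sealed neighbour. The tool hasn't slipped in the grip. I'll carry it back over the dish.

Emit:
apply_moves:
  targets:
    - {"dp":[-0.006,-0.02,0],"yaw":0}
    - {"dp":[-0.012,-0.05,0],"yaw":0}
    - {"dp":[-0.018,-0.08,0],"yaw":0}
    - {"dp":[-0.024,-0.11,0],"yaw":0}
    - {"dp":[-0.03,-0.14,0],"yaw":0}
    - {"dp":[-0.036,-0.17,0],"yaw":0}
    - {"dp":[-0.042,-0.2,0],"yaw":0}
    - {"dp":[-0.048,-0.23,0],"yaw":0}
    - {"dp":[-0.054,-0.26,0],"yaw":0}
    - {"dp":[-0.06,-0.29,0],"yaw":0}
    - {"dp":[-0.066,-0.32,-0.01],"yaw":0}
    - {"dp":[-0.07,-0.345,-0.03],"yaw":0}
    - {"dp":[-0.072,-0.36,-0.05],"yaw":0}
    - {"dp":[-0.072,-0.366,-0.08],"yaw":0}
    - {"dp":[-0.072,-0.366,-0.11],"yaw":0}
    - {"dp":[-0.072,-0.366,-0.14],"yaw":0}
    - {"dp":[-0.072,-0.366,-0.16],"yaw":0}
    - {"dp":[-0.072,-0.366,-0.17],"yaw":0}
    - {"dp":[-0.072,-0.366,-0.17],"yaw":0}
    - {"dp":[-0.072,-0.366,-0.17],"yaw":0}

```text
time_s: 15.0
tcp_pos: [0.5075, -0.3337, 0.1235]
eef_rot: [-180.0, -0.0, -156.9]
contact_force: [1.0, 0.0, -1.8]
gripper_width: 0.0259
gripper_force: 39.9
```

Run:
```python
from h import *
s=get_state();print(s['time_s'],np.round(s['tcp_pos'],4),np.round(s['eef_rot'],2),np.round(s['contact_force'],2))
W=cap('wrist');cv2.imwrite('pics/w6.png',W['img'][...,::-1])
w=W['P'].reshape(-1,3);w=w[np.isfinite(w[:,2])&(np.hypot(w[:,0]-.507,w[:,1]+.334)<.05)]
fz=s['tcp_pos'][2]-.0875
for lo,hi in((.008,.013),(fz+.002,fz+.02)):
    m=(w[:,2]>lo)&(w[:,2]<hi);q=w[m][:,:2].astype(np.float32)
    if len(q)>20:print(lo,len(q),cv2.minEnclosingCircle(q),q.min(0),q.max(0))
```

```text
15.0 [ 0.5075 -0.3337  0.1235] [-1.7997e+02 -1.0000e-02 -1.5693e+02] [ 0.95  0.   -1.82]
0.008 1457 ((0.5075482130050659, -0.3342369794845581), 0.03602750599384308) [ 0.47177663 -0.36974677] [ 0.540654   -0.29858923]
0.03798274963735426 1620 ((0.5068449378013611, -0.3341503441333771), 0.020810268819332123) [ 0.4869541  -0.35481492] [ 0.5199701  -0.31355548]
```

The foot is centred over the dish to within 1 mm: rim circle (0.5075, -0.3342) with r = 36.0 mm, foot (0.5068, -0.3342). I'll set it down, with 32 mm to go.

Emit:
apply_moves:
  targets:
    - {"dp":[0,0,-0.008],"yaw":0}
    - {"dp":[0,0,-0.016],"yaw":0}
    - {"dp":[0,0,-0.022],"yaw":0}
    - {"dp":[0,0,-0.026],"yaw":0}
    - {"dp":[0,0,-0.029],"yaw":0}
    - {"dp":[0,0,-0.0305],"yaw":0}
    - {"dp":[0,0,-0.0305],"yaw":0}
    - {"dp":[0,0,-0.0305],"yaw":0}

```text
time_s: 15.72
tcp_pos: [0.5073, -0.3336, 0.0923]
eef_rot: [-180.0, -0.0, -157.0]
contact_force: [-0.9, 0.6, -2.2]
gripper_width: 0.0255
gripper_force: 39.9
```

Emit:
apply_moves:
  targets:
    - {"dp":[0,0,-0.0005],"yaw":0}
    - {"dp":[0,0,-0.001],"yaw":0}
    - {"dp":[0,0,-0.001],"yaw":0}
    - {"dp":[0,0,-0.001],"yaw":0}

```text
time_s: 16.05
tcp_pos: [0.5073, -0.3337, 0.0915]
eef_rot: [-180.0, 0.0, -157.0]
contact_force: [0.0, 1.1, -1.5]
gripper_width: 0.0258
gripper_force: 39.9
```

Emit:
apply_moves:
  targets:
    - {"dp":[0,0,-0.0005],"yaw":0}
    - {"dp":[0,0,-0.0005],"yaw":0}
    - {"dp":[0,0,-0.0005],"yaw":0}

```text
time_s: 16.3
tcp_pos: [0.5074, -0.3336, 0.0915]
eef_rot: [-180.0, 0.0, -157.0]
contact_force: [-1.5, 1.6, 6.1]
gripper_width: 0.0258
gripper_force: 39.9
```

The foot is on the dish floor. I'll release it and go straight up.

Emit:
apply_moves:
  targets:
    - {"dp":[0,0,0.0003],"yaw":0}
    - {"dp":[0,0,0.0003],"yaw":0}
    - {"dp":[0,0,0.0003],"yaw":0}
    - {"dp":[0,0,0.0003],"yaw":0}
    - {"dp":[0,0,0.0003],"yaw":0}
    - {"dp":[0,0,0.0003],"yaw":0}
    - {"dp":[0,0,0.0003],"yaw":0}
    - {"dp":[0,0,0.0003],"yaw":0}
    - {"dp":[0,0,0.0003],"yaw":0}
    - {"dp":[0,0,0.0003],"yaw":0}
    - {"dp":[0,0,0.0003],"yaw":0}
    - {"dp":[0,0,0.0003],"yaw":0}
  grip: -1

```text
time_s: 17.3
tcp_pos: [0.5071, -0.3336, 0.091]
eef_rot: [180.0, -0.0, -157.0]
contact_force: [0.3, -0.1, -0.2]
gripper_width: 0.0876
gripper_force: 0.0
```

Emit:
apply_moves:
  targets:
    - {"dp":[0,0,0.01],"yaw":0}
    - {"dp":[0,0,0.025],"yaw":0}
    - {"dp":[0,0,0.045],"yaw":0}
    - {"dp":[0,0,0.065],"yaw":0}
    - {"dp":[0,0,0.09],"yaw":0}
    - {"dp":[0,0,0.115],"yaw":0}
    - {"dp":[0,0,0.14],"yaw":0}
    - {"dp":[0,0,0.157],"yaw":0}
    - {"dp":[0,0,0.157],"yaw":0}
    - {"dp":[0,0,0.157],"yaw":0}
    - {"dp":[0,0,0.157],"yaw":0}
    - {"dp":[0,0,0.157],"yaw":0}

```text
time_s: 18.3
tcp_pos: [0.5066, -0.3333, 0.2472]
eef_rot: [179.9, -0.1, -157.0]
contact_force: [1.6, 0.4, -0.7]
gripper_width: 0.0882
gripper_force: 0.0
```

Run:
```python
from h import *
s=get_state();print(s['time_s'],np.round(s['tcp_pos'],4),np.round(s['contact_force'],2),s['gripper_width'])
W=cap('wrist')
w=W['P'].reshape(-1,3);w=w[np.isfinite(w[:,2])&(np.hypot(w[:,0]-.507,w[:,1]+.334)<.045)]
for lo,hi in((.008,.012),(.018,.026),(.118,.132)):
    m=(w[:,2]>lo)&(w[:,2]<hi);q=w[m][:,:2].astype(np.float32)
    if len(q)>20:print(lo,len(q),cv2.minEnclosingCircle(q),w[m][:,2].mean())
P=cap('top')['P'];q=P[200:236,197:233].reshape(-1,3);print('mid cap z',np.nanpercentile(q[:,2],[80,95,98]))
S=cap('scene');cv2.imwrite('pics/s7.png',S['img'][...,::-1])
```

```text
18.3 [ 0.5066 -0.3333  0.2472] [ 1.6   0.43 -0.66] 0.08821713612874751
0.008 730 ((0.5075628161430359, -0.3344302773475647), 0.03588014468550682) 0.009117878727325321
0.018 348 ((0.507423996925354, -0.3343302607536316), 0.020849522203207016) 0.020918271624846652
0.118 1252 ((0.5076571702957153, -0.3337680399417877), 0.01734720915555954) 0.12266527978442074
mid cap z [0.1353492  0.13801594 0.14039858]
```

View pics/s7.png

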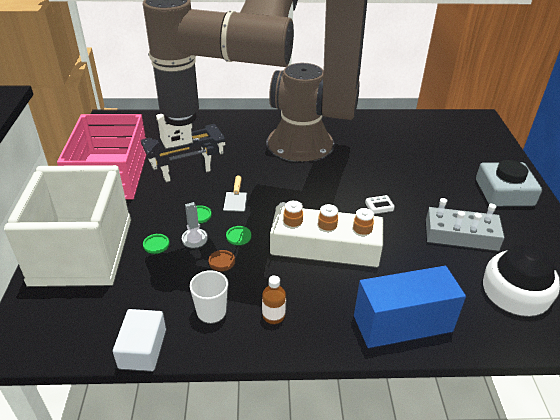

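The tool stands upright in its dish at (194,228), the middle cap at (328,215) is flush, nothing else has moved, and the gripper is clear. I'll hand the job in.

```bash
python3 -c "
from plant import r
print(r.close_job())"
```

```text
the job is handed in; nothing more can be done
None
```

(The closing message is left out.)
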